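# Turn over the measured sample's status flag

### The arm

A 6-joint arm with a two-finger parallel gripper is mounted at the origin on the work surface. World frame = base frame: x ahead of the robot, y to its left, z up, the work surface at z = 0. Lengths are in m, angles in degrees, forces in N, time in s.
With the tool pointing down it reaches from about 0.3 to 0.75 m from the base axis. Payload 8.5 kg.
Tool frame: the origin (TCP) lies at the very end of the fingers, on their centre line; the grasp point (between the pads) lies 19 mm behind it (env.grip_point_offset is the distance from the TCP to the grasp point, in m); z points along the fingers, y is the direction in which the jaws open and shut (so a half turn about z gives the same grasp; the last joint's range is limited). The gripper opens to 85 mm and grips with 20 to 120 N. Pads are 22 mm wide; open, the fingers measure 114 mm over their backs; the gripper's body (76 mm by 85 mm) begins 54 mm behind the grasp point. The pads swing forward as they close: fully open they stand 13 mm farther back than shut.
Start: joints at [54.357, 21.807, 74.336, -0, 83.858, -12.336], TCP at [0.218, 0.505, 0.231] pointing down, gripper open.
Joint ranges: [-178.18, 178.18], [-50.72, 133.34], [12.68, 142.11], [-81.47, 261.47], [9.98, 163.14], [-165.26, 165.26]. Speed limits (degrees/s): [136.94, 136.94, 180, 180, 180, 180].

### API

Orientations are given as a 3x3 rotation matrix whose columns are the frame's x, y, z axes.
In Python, from rig import env gives the robot as it stands.
- The arm moves only by the tool move_arm, never from a script. Its argument "moves" is a list of rows, each a list of 4 numbers: the shift along the tool's x, y, z in mm, then the turn about the tool's z in rad. In form: [[tx, ty, tz, spin], ...]. A call has 1 to 20 rows; each row is the pose to reach, as a shift and turn from the pose commanded when the call began, along the tool's axes at that moment; what a row does not reach only later rows make up. A row lasts 1/10 s, in which the tool goes at most 50 mm and 8.59 degrees, less where a joint would pass 70% of its speed; a pose out of reach is approached as far as the arm can. A call with a gripper value outside its range is refused whole. "grip" is the closure, from 0 (fully open) to 1 (shut), set as the call begins (left out, the last holds). The fingers move at their own pace and stop on an object; "grip_force" is the grip in N (left out, the last holds). Time passes only in rows, so rows that repeat a pose let the fingers close. It gives the time, the measured TCP pose, the force and the opening at its end, in the units of the state.
- env.observe(): the state, without advancing time (a new reading comes with each control period).
- env.get_image(name): name is "side" or "top" or "wrist"; returns the picture (384x512x3 uint8, red, green, blue); there is no depth.
- env.get_calibration(name): a dict with "fovy" (degrees; the focal length in pixels is half the picture's height over the tangent of half this angle, whatever the lens; pixels are square), "cx", "cy" (the principal point, pixels), "extrinsics" (4x4, takes a point from world to camera coordinates); the wrist camera has in their place "tool_from_camera" (4x4, takes a point from camera to tool coordinates, whose origin is the TCP and whose axes are the flange's). Camera axes: x right, y up, looking along -z (the intrinsics and any distortion apply to the point x, -y, -z); pixel columns grow to the right and rows downward; lengths in m; the calibration is good to about 2 mm. A picture is of the moment at which its call begins: read the wrist's pose just before it. get_calibration takes no time and is no camera call.
- env.close_job(): hands the job in, once; it reports no verdict.
Trained networks look in the newest picture that a camera, given by its name, has taken for a name from the list of things; names that differ only in an ending like _2 or _b are one class to them, and where a whole thing is asked for, a point or a joint stands for the part that bears it (a point fixed in the world has none). Each returns a list of dicts, best first, with "conf" (0 to 1); they miss things now and then, are a little off and sometimes report something else, mostly with a low value. They report only what shows in the picture. A call takes as long as a camera call. They do not tell look-alikes from the thing itself.
- env.silhouettes(camera, name): "region" (384x512 bool, what is visible of it) and "point" ([row, column] in pixels, amid what is visible of it).
- env.tip_of(camera, name): "point" ([row, column] in pixels: a listed point, or the origin of a listed thing).
The state is a dict: "time_s": time; "q": joint angles; "qvel": joint speeds; "joint_efforts": joint torques, N m; "position": TCP position; "tool_rot": TCP orientation; "ft_force": force on the tool from outside, world axes, zero at the start; "wrist_torque": the same for the moment, N m; "grip_width": finger opening in m.
Only numpy, scipy, OpenCV 4.12 (cv2) and the standard library are available. Lean on these libraries where they do the work, as an engineer would, in place of code of your own. Each camera call takes 0.05 s, during which the arm holds its last target.

### The job

The spindle with the round flange has just been measured. Push the flag in front of it over its pivot with your fingertips until it lies flat on the other side, showing its ringed face, then move clear. Do not force it, leave the other two flags as they are, and do not pick up or displace the samples or anything else on the desk.

Things in the scene. Friction and masses are not known exactly. Their poses are not given: they have to be found in the camera images.
- station_a: Grey fixed stand holding the spindle with the round flange (the flag to turn over). Origin on the desk below the pivot; +x away from the robot (yaw within 0.35), y along the pivot. Base plate 8 mm thick, x -55 to +140, y +-45 mm. Cheeks 22 mm along x, 7 mm thick, at y +-39.5, 102 mm tall. Vee cradle at x = 115 mm, 50 mm tall. The three stands look the same, in any order; the bar tells them apart.
- flag_a (a joint): Flag of the flanged spindle: white plate 64 mm wide, 5 mm thick, free edge 70 mm from the pivot. Rad: 0 = level towards the robot, bare face up, open space under the free edge; pi/2 = upright; pi = level on the far side, face with the 42 mm dark raised ring up. Stops at both. Stiff hinge (about 0.5 N at the edge), stays where left. Starts at 0 to 0.25.
- station_b: Grey fixed stand holding the plain smooth bar. Same shape, size, origin and axes as station_a.
- flag_b (a joint): Flag of the plain smooth bar, made as flag_a, same values. Starts bare face up (0 to 0.08); leave alone.
- station_c: Grey fixed stand holding the ribbed bar. Same shape, size, origin and axes as station_a.
- flag_c (a joint): Flag of the ribbed bar, made as flag_a, same values. Starts ring face up (3.06 to 3.14), lying on the far side; leave alone.
- flag_a_hinge (a point): Centre of the pivot axis of the flag to turn over, 85 mm above the desk; fixed, axes as station_a's.
- flag_a_edge (a point): Middle of the free edge of the flag to turn over, 70 mm from the pivot, at mid-thickness; moves with the flag.
- spindle: Loose steel spindle, 20 mm diameter, 100 mm long, with a round flange of 52 mm diameter and 10 mm width at mid-length; lies along the stand's y in the vee cradle behind flag a, axis about 44 mm above the desk, flange top at about 70 mm. Origin at its centre.
- plain_bar: Loose smooth steel bar, 20 mm diameter, 100 mm long, lying in the cradle of stand b, axis 44 mm above the desk. Origin at its centre.
- ribbed_bar: Loose steel bar with nine ribs around it, 20 mm diameter over the ribs, 100 mm long, lying in the cradle of stand c, axis 44 mm above the desk. Origin at its centre.
- ring_gauge: Loose steel ring, 38 mm diameter, 16 mm high, on the desk between two stands. Origin under its centre.
- weight: Loose brass weight, 30 mm diameter, 38 mm high, on the desk between two stands. Origin under its centre.
- mouse: Loose computer mouse, 100 x 58 x 22 mm. Origin under its centre.
- mug: Loose white mug, 80 mm diameter, 95 mm high. Origin under its centre.
- caliper: Loose flat caliper, 230 mm long, 10 mm high, before the stands at the left. Origin under the middle of its beam.
- screwdriver: Loose screwdriver, 190 mm long, lying to the right of the stands.
- jar: Loose white jar, 60 mm diameter, 75 mm high. Origin under its centre.
Mind the look-alikes: they are no part of the job. Leave any blue look-alike of the station_a alone.

How it is judged:
By the outcome, as a careful person would: the job done as asked, in the order asked, and still so for the second after the job is handed in, with the robot touching nothing.
It also fails if it takes over 40 s, if anything falls off the work surface, if the arm or the gripper's body presses on something with over 40 N, if the wrist force passes 120 N, or if a joint passes its speed limit or range.

## Working session

There is one attempt and no reset: what is moved stays moved. The work goes in short steps, Python scripts to look and compute and a tool call to move; the robot and the scene stay as the last step left them, time stands still between calls to the robot, and variables do not carry over. Pictures are saved under pics/ and viewed, and the job is handed in when it is done.

Besides the shell and the picture viewer there is one more tool, called after "Request:" in YAML: its name, and indented under it one key for each argument. move_arm: Moves the arm, as the interface text tells. Its arguments: {"type":"object","properties":{"moves":{"type":"array"},"grip":{"type":"number"},"grip_force":{"type":"number"}},"required":["moves"]}

```bash
ls; mkdir -p pics; python3 - <<'E'
from rig import env
import cv2
o=env.observe(); print({k:(v if not hasattr(v,'round') else v) for k,v in o.items()})
for n in ["side","top","wrist"]:
    im=env.get_image(n); cv2.imwrite(f"pics/{n}0.png",im[:,:,::-1]); print(n,env.get_calibration(n))
E
```

```text
pics
{'time_s': 0.0, 'q': array([ 5.43551362e+01,  2.18400654e+01,  7.43856989e+01, -5.53144369e-04,
        8.38569285e+01, -1.23349803e+01]), 'qvel': array([ 0.04063565, -0.0606736 , -0.03515088,  0.01685248, -0.02989244,
        0.06076805]), 'joint_efforts': array([-3.28105425e-04, -4.48457694e+01, -2.31277317e+01, -2.09498030e-04,
        4.76677262e-03,  1.39490648e-06]), 'position': array([0.21745798, 0.50486284, 0.23071488]), 'tool_rot': array([[-9.18378424e-01,  3.95702384e-01, -8.33273770e-04],
       [ 3.95703149e-01,  9.18377716e-01, -1.17845235e-03],
       [ 2.98943655e-04, -1.41199427e-03, -9.99998958e-01]]), 'ft_force': array([ 0.4093047 , -0.5705737 ,  0.85187859]), 'wrist_torque': array([ 0.05968433,  0.04342343, -0.01430148]), 'grip_width': 0.08537828014300965}
side {'fovy': 44.64167915120022, 'cx': 256.6703361263128, 'cy': 192.01253547843186, 'extrinsics': array([[ 0.97284631, -0.23103225, -0.01393402, -0.51520279],
       [ 0.12803063,  0.48701295,  0.86395981, -0.18717456],
       [-0.19281653, -0.84228409,  0.50336795, -1.60679208],
       [ 0.        ,  0.        ,  0.        ,  1.        ]])}
top {'fovy': 52.6104824814342, 'cx': 259.4173359673858, 'cy': 188.14586242291603, 'extrinsics': array([[-0.02457637, -0.99968498,  0.00509264,  0.07179896],
       [ 0.98968121, -0.02361047,  0.14132815, -0.52749732],
       [-0.14116339,  0.00851343,  0.9899497 , -1.4786742 ],
       [ 0.        ,  0.        ,  0.        ,  1.        ]])}
wrist {'fovy': 60.04186449137578, 'cx': 264.4225543403665, 'cy': 192.97181649629783, 'tool_from_camera': array([[-1.71414292e-04,  9.64890311e-01,  2.62653115e-01,
         6.66880422e-02],
       [ 9.99999752e-01,  3.44887732e-04, -6.14363861e-04,
         1.37576112e-03],
       [-6.83379574e-04,  2.62652944e-01, -9.64890131e-01,
        -1.42835656e-01],
       [ 0.00000000e+00,  0.00000000e+00,  0.00000000e+00,
         1.00000000e+00]])}
```

View pics/top0.png

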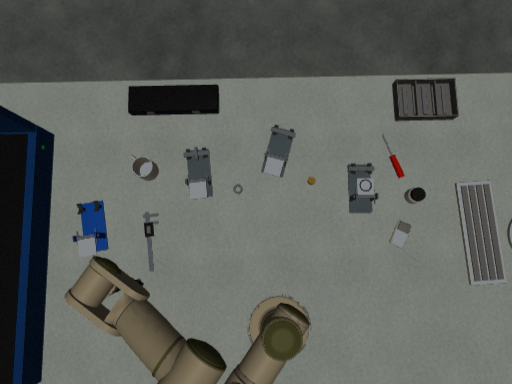

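View pics/side0.png

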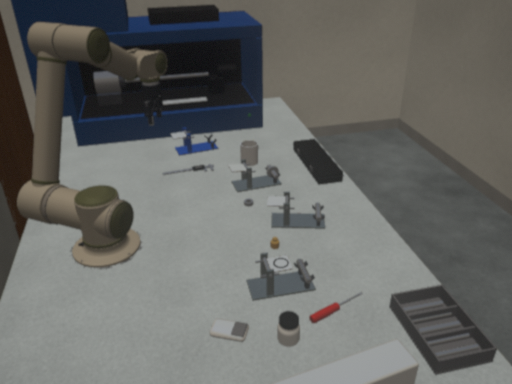

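View pics/wrist0.png

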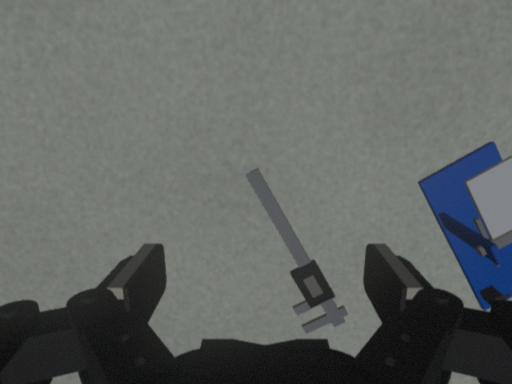

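Candidates: the grey stands in the top view at (198,173), (278,150) and (362,188), plus a blue look-alike at (93,228). The one at (362,188) already shows its ring, so it is c. I'll enlarge the other two.

```bash
python3 - <<'E'
import cv2, numpy as np
s=cv2.imread('pics/side0.png'); t=cv2.imread('pics/top0.png')
a=cv2.resize(s[145:235,215:345],None,fx=5,fy=5,interpolation=cv2.INTER_CUBIC)
cv2.imwrite('pics/crop_s.png',a)
b=cv2.resize(t[110:215,170:310],None,fx=5,fy=5,interpolation=cv2.INTER_CUBIC)
cv2.imwrite('pics/crop_t.png',b)
E
```

```text
(no output)
```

View pics/crop_s.png

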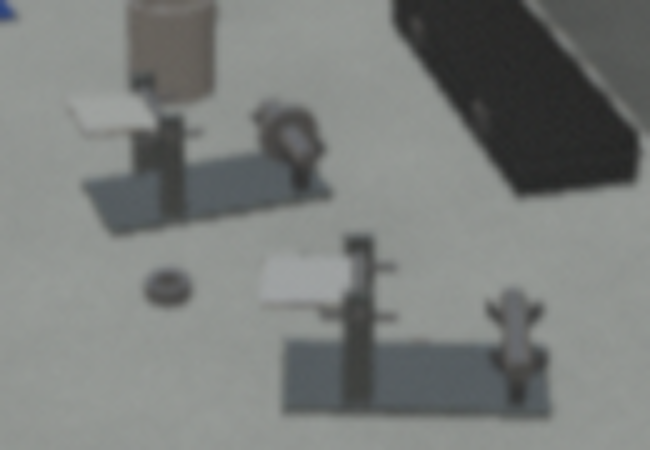

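View pics/crop_t.png

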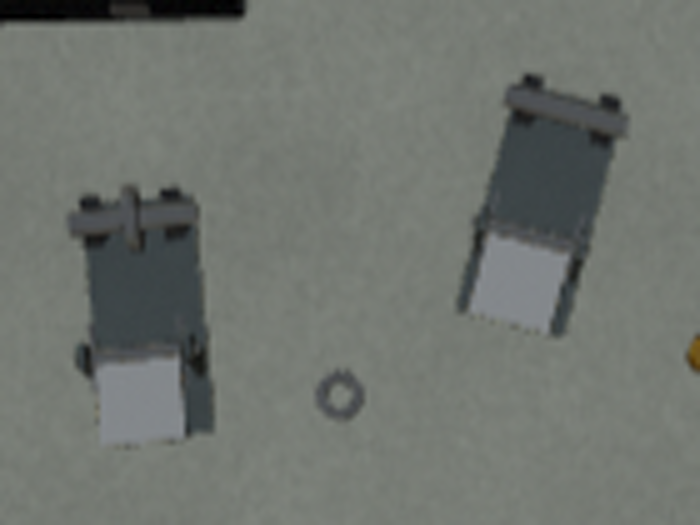

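The left stand, top (198,173) and side (255,175), holds the bar with a disc at mid-length (crop (133,217)), so it is station_a. The stand at (278,150) holds a smooth bar, so it is b. Next I measure the pose.

```bash
cat > h.py <<'E'
import numpy as np, cv2
from rig import env
W=512;H=384
def K(c):
    f=H/2/np.tan(np.radians(c['fovy'])/2); return f,c['cx'],c['cy']
def ext(name,o=None):
    c=env.get_calibration(name)
    if name!='wrist': return c,np.array(c['extrinsics'])
    T=np.eye(4);T[:3,:3]=o['tool_rot'];T[:3,3]=o['position']
    return c,np.linalg.inv(T@np.array(c['tool_from_camera']))
def proj(name,P,o=None):
    c,E=ext(name,o);f,cx,cy=K(c);P=np.atleast_2d(P)
    p=P@E[:3,:3].T+E[:3,3]
    return np.c_[cx+f*p[:,0]/-p[:,2], cy+f*-p[:,1]/-p[:,2]]  # u,v
def ray(name,u,v,o=None):
    c,E=ext(name,o);f,cx,cy=K(c)
    d=np.array([(u-cx)/f,-(v-cy)/f,-1.]);R=E[:3,:3]
    return -R.T@E[:3,3], R.T@d
def atz(name,u,v,z,o=None):
    p,d=ray(name,u,v,o); return p+d*(z-p[2])/d[2]
def tri(obs):
    A=np.zeros((3,3));b=np.zeros(3)
    for n,u,v,o in obs:
        p,d=ray(n,u,v,o);d/=np.linalg.norm(d);M=np.eye(3)-np.outer(d,d);A+=M;b+=M@p
    return np.linalg.solve(A,b)
E
python3 - <<'E'
from h import *
for cam in ['top','side']:
    env.get_image(cam)
    for n in ['station_a','flag_a_hinge','flag_a_edge','spindle']:
        for r in env.tip_of(cam,n):
            v,u=r['point']; print(cam,n,round(r['conf'],2),np.round([u,v],1),np.round(atz(cam,u,v,{'station_a':0,'flag_a_hinge':.085,'flag_a_edge':.09,'spindle':.044}[n]),3))
    print(env.observe()['time_s'])
E
```

```text
top station_a 0.94 [274.5 161.8] [ 0.64  -0.005  0.   ]
top station_a 0.87 [359.9 197.2] [ 0.488 -0.341  0.   ]
top station_a 0.68 [ 93.5 237.5] [0.355 0.714 0.   ]
top station_a 0.35 [310.2 183.4] [ 0.549 -0.145  0.   ]
top flag_a_hinge 0.88 [195.1 182.5] [0.55  0.302 0.085]
top flag_a_hinge 0.78 [ 86.4 237.2] [0.354 0.705 0.085]
top flag_a_edge 0.81 [ 86.1 251.7] [0.301 0.701 0.09 ]
top flag_a_edge 0.65 [198.  197.1] [0.493 0.291 0.09 ]
top flag_a_edge 0.16 [393. 156.] [ 0.633 -0.453  0.09 ]
top spindle 0.73 [195.6 153.6] [0.671 0.307 0.044]
top spindle 0.28 [146.4 173.6] [0.596 0.498 0.044]
0.4
side station_a 0.95 [248.7 186. ] [0.564 0.288 0.   ]
side station_a 0.76 [190.3 148.6] [0.368 0.724 0.   ]
side station_a 0.66 [287.  222.6] [ 0.641 -0.015 -0.   ]
side station_a 0.66 [266.  286.3] [ 0.48 -0.33  0.  ]
side station_a 0.44 [287.8 339.4] [ 0.485 -0.546  0.   ]
side flag_a_hinge 0.92 [183.8 131. ] [0.346 0.748 0.085]
side flag_a_hinge 0.75 [247.5 169.6] [0.558 0.274 0.085]
side flag_a_hinge 0.7 [288.8 340.6] [ 0.462 -0.624  0.085]
side flag_a_edge 0.65 [174.8 138.2] [0.296 0.661 0.09 ]
side flag_a_edge 0.45 [227.7 166.2] [0.483 0.315 0.09 ]
side spindle 0.49 [270.6 171.9] [0.663 0.306 0.044]
side spindle 0.38 [246.3 163.5] [0.581 0.409 0.044]
0.65
```

Request:
move_arm:
  moves:
    - [-45,-12,-5,0]
    - [-90,-25,-10,0]
    - [-135,-38,-15,0]
    - [-180,-50,-20,0]
    - [-225,-63,-25,0]
    - [-270,-76,-30,0]
    - [-313,-88,-30,0]
    - [-313,-88,-30,0]
    - [-313,-88,-30,0]
    - [-313,-88,-30,0]
  grip: 1

```text
time_s: 1.65
position: [0.4695, 0.301, 0.2614]
tool_rot: [[-0.919, 0.395, -0.0], [0.395, 0.919, 0.0], [0.0, 0.0, -1.0]]
ft_force: [-0.6, -0.0, -0.0]
grip_width: 0.0002
```

```bash
python3 - <<'E'
from h import *
o=env.observe(); im=env.get_image('wrist'); cv2.imwrite('pics/wrist1.png',im[:,:,::-1])
import pickle; pickle.dump(o,open('o1.pkl','wb')); print(o['time_s'],o['position'],o['ft_force'],o['grip_width'])
for n in ['station_a','flag_a_hinge','flag_a_edge','spindle']:
    for r in env.tip_of('wrist',n):
        v,u=r['point']; print(n,round(r['conf'],2),np.round([u,v],1),np.round(atz('wrist',u,v,{'station_a':0,'flag_a_hinge':.085,'flag_a_edge':.09,'spindle':.044}[n],o),3))
print(tri([('top',198,197.1,None),('side',227.7,166.2,None)]))
E
```

```text
1.65 [0.46951819 0.30102648 0.26135906] [-5.59756649e-01 -1.80800983e-02 -3.47854945e-04] 0.00020304255517778378
station_a 0.64 [290.3 219.5] [0.556 0.302 0.   ]
station_a 0.5 [173.5 245.1] [0.528 0.147 0.   ]
flag_a_hinge 0.86 [293.4 248.6] [0.556 0.299 0.085]
flag_a_edge 0.66 [265.1 194.4] [0.489 0.295 0.09 ]
spindle 0.36 [175.1 247.6] [0.519 0.167 0.044]
[0.48539015 0.28901474 0.10380661]
```

View pics/wrist1.png

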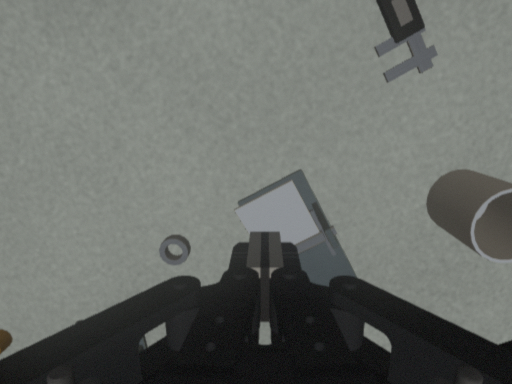

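```bash
python3 - <<'E'
import cv2, numpy as np
a=cv2.imread('pics/wrist1.png')[155:285,220:370]
a=cv2.convertScaleAbs(a,alpha=1.6)
cv2.imwrite('pics/crop_w.png',cv2.resize(a,None,fx=5,fy=4.6 if 0 else 4.6,interpolation=cv2.INTER_CUBIC))
t=cv2.convertScaleAbs(cv2.imread('pics/top0.png')[135:210,175:225],alpha=1.6)
cv2.imwrite('pics/crop_t2.png',cv2.resize(t,None,fx=8,fy=8,interpolation=cv2.INTER_CUBIC))
s=cv2.convertScaleAbs(cv2.imread('pics/side0.png')[150:200,220:290],alpha=1.6)
cv2.imwrite('pics/crop_s2.png',cv2.resize(s,None,fx=10,fy=10,interpolation=cv2.INTER_CUBIC))
E
```

```text
(no output)
```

View pics/crop_w.png

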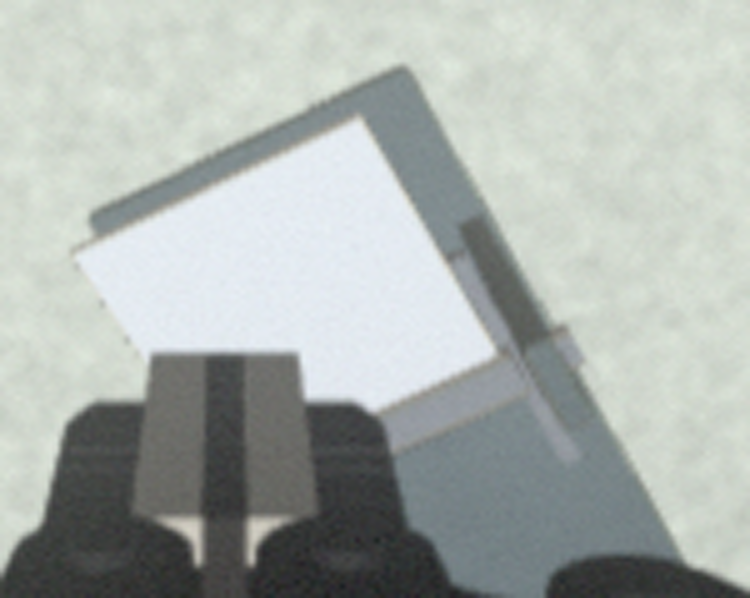

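View pics/crop_t2.png

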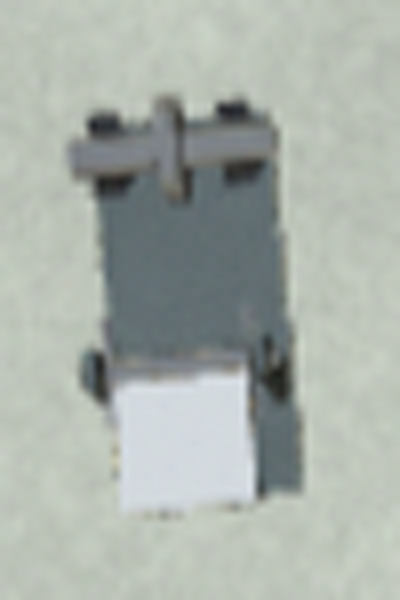

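View pics/crop_s2.png

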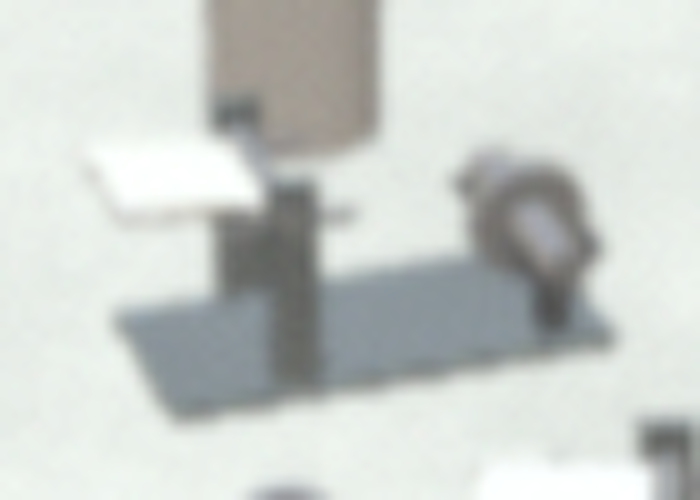

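```bash
cat > fit.py <<'E'
from h import *
import pickle
from scipy.optimize import least_squares
o=pickle.load(open('o1.pkl','rb'))
def T(p,P):
    c,s=np.cos(p[2]),np.sin(p[2]); P=np.atleast_2d(P)/1000.
    return np.c_[p[0]+c*P[:,0]-s*P[:,1],p[1]+s*P[:,0]+c*P[:,1],P[:,2]]
def flagpt(th,r,y,n): # n offset along 'up' normal at th=0
    return [-r*np.cos(th)+n*np.sin(th),y,85+r*np.sin(th)+n*np.cos(th)]
base=[('wrist',301,169.3,[-55,45,8]),('wrist',238,202.4,[-55,-45,8]),
('top',212.5,196.5,[-55,-45,8]),('top',209.4,149.4,[140,-45,8]),
('side',231.5,181.8,[-55,45,8]),('side',237.8,191.5,[-55,-45,4]),('side',281.5,184,[140,-45,8])]
flag=[('wrist',292,180,32,2.5),('wrist',234.6,210.4,-32,2.5),('top',190.2,199,32,0),('top',207.3,197.5,-32,0),('side',228.5,165,32,2.5),('side',232.5,172,-32,0)]
w={'wrist':1.5,'top':1,'side':1}
def res(p,full=False):
    r=[]
    for c,u,v,P in base: r+=list(w[c]*(proj(c,T(p,P),o)[0]-[u,v]))
    for c,u,v,y,n in flag: r+=list(w[c]*(proj(c,T(p,flagpt(p[3],70,y,n)),o)[0]-[u,v]))
    return np.array(r)
if __name__=='__main__':
    for g in (0.05,0.2):
        s=least_squares(res,[.556,.3,0.05,g],loss='soft_l1'); print(s.x,s.cost)
    print(res(s.x).reshape(-1,2).round(1))
    print(np.sqrt(np.diag(np.linalg.inv(s.jac.T@s.jac))))
    print('edge',T(s.x,flagpt(s.x[3],70,0,0)))
E
python3 fit.py
```

```text
[0.55729829 0.29897396 0.08545405 0.08354454] 8.815319028717331
[0.55729828 0.29897396 0.08545404 0.08354498] 8.8153190287938
[[ 0.6  0.5]
 [-1.9  1.1]
 [-1.  -0.5]
 [-2.4 -1.1]
 [-0.4 -1.3]
 [-0.8 -0.1]
 [ 0.2 -1.3]
 [ 0.2  0.1]
 [-0.8 -0.6]
 [-1.4  0.4]
 [-1.5  0.1]
 [-0.8 -0.6]
 [-0.7 -0.3]]
[0.0006673  0.00093964 0.01229343 0.02769812]
edge [[0.48779697 0.29302029 0.09084135]]
```

Request:
move_arm:
  moves:
    - [5,-6,10,-0.13]
    - [10,-12,40,-0.26]
    - [14,-18,80,-0.39]
    - [14,-18,110,-0.492]
    - [14,-18,141,-0.492]
    - [14,-18,141,-0.492]
    - [14,-18,141,-0.492]

```text
time_s: 2.6
position: [0.4505, 0.2898, 0.1211]
tool_rot: [[-0.996, -0.085, 0.0], [-0.085, 0.996, 0.0], [-0.0, 0.0, -1.0]]
ft_force: [0.5, 0.0, 0.7]
grip_width: 0.0002
```

```bash
cat > st.py <<'E'
from fit import *
import sys
p=[.5573,.2990,.0855]
def stat():
    o=env.observe(); d=o['position'][:2]-p[:2];c,s=np.cos(p[2]),np.sin(p[2])
    R=np.array([[c,s],[-s,c]]);f=R@o['ft_force'][:2]
    print('t',round(o['time_s'],2),'station xy z mm',np.round(R@d*1000,1),round(o['position'][2]*1000,1),'f st',f.round(2),o['ft_force'][2].round(2),'yawerr',np.round(R@o['tool_rot'][:2,0],3)); return o
E
python3 - <<'E'
from st import *
o=stat()
for n in ['wrist','side']:
    im=env.get_image(n); cv2.imwrite(f'pics/{n}2.png',im[:,:,::-1])
s=cv2.convertScaleAbs(cv2.imread('pics/side2.png')[130:205,195:295],alpha=1.6)
cv2.imwrite('pics/crop_s3.png',cv2.resize(s,None,fx=7,fy=7,interpolation=cv2.INTER_CUBIC))
E
```

```text
t 2.6 station xy z mm [-107.2   -0. ] 121.1 f st [0.5 0. ] 0.75 yawerr [-1.  0.]
```

View pics/wrist2.png

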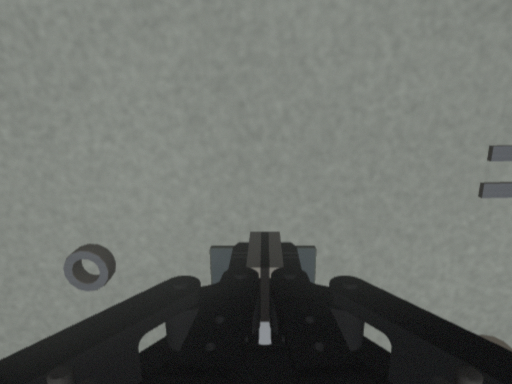

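View pics/crop_s3.png

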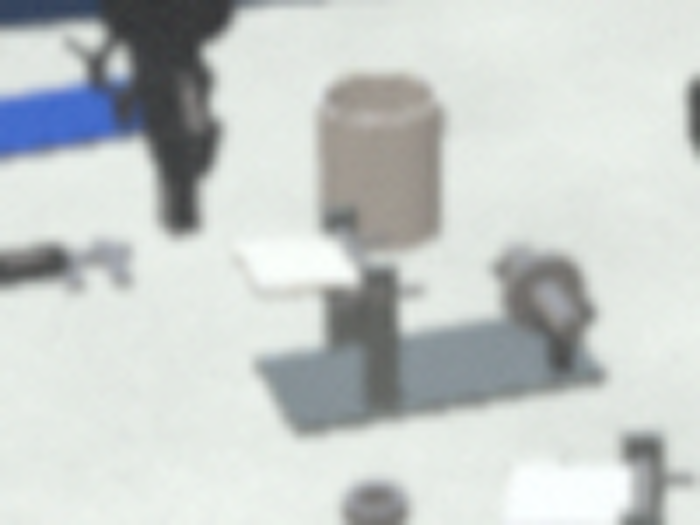

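The wrist view shows the base front edge level and centred (cols 210–316, row 246), so yaw and y agree. Descending in front of the flag edge.

Request:
move_arm:
  moves:
    - [0,0,22,0]
    - [0,0,43,0]
    - [-8,0,43,0]
    - [-17,0,43,0]
    - [-20,0,43,0]
    - [-20,0,43,0]

```text
time_s: 3.3
position: [0.4714, 0.2913, 0.0784]
tool_rot: [[-0.996, -0.085, 0.002], [-0.085, 0.996, 0.001], [-0.002, 0.001, -1.0]]
ft_force: [-0.9, 0.7, -0.1]
grip_width: -0.0001
```

Request:
move_arm:
  moves:
    - [-1,0,0,0]
    - [-2,0,0,0]
    - [-3,0,0,0]
    - [-3,0,0,0]

```text
time_s: 3.7
position: [0.4732, 0.2914, 0.0774]
tool_rot: [[-0.996, -0.085, 0.0], [-0.085, 0.996, 0.0], [-0.0, -0.0, -1.0]]
ft_force: [-0.7, -0.1, -0.1]
grip_width: -0.0003
```

```bash
cat > look.py <<'E'
from st import *
k=sys.argv[1]; stat()
im=env.get_image('side'); cv2.imwrite(f'pics/side{k}.png',im[:,:,::-1])
s=cv2.convertScaleAbs(im[125:205,200:300,::-1],alpha=1.6)
cv2.imwrite(f'pics/cs{k}.png',cv2.resize(s,None,fx=7,fy=7,interpolation=cv2.INTER_CUBIC))
E
python3 look.py 4
```

```text
t 3.7 station xy z mm [-84.4  -0.4] 77.4 f st [-0.75 -0.05] -0.14 yawerr [-1.  0.]
```

View pics/cs4.png

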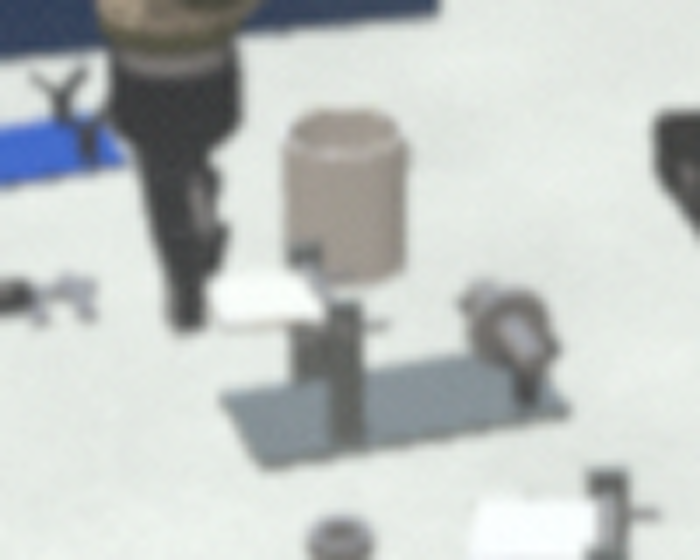

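Request:
move_arm:
  moves:
    - [-1,0,0,0]
    - [-2,0,0,0]
    - [-2,0,0,0]

```text
time_s: 4.05
position: [0.4753, 0.2916, 0.0773]
tool_rot: [[-0.996, -0.085, 0.0], [-0.085, 0.996, 0.0], [-0.0, 0.0, -1.0]]
ft_force: [-0.0, -0.0, 0.4]
grip_width: -0.0002
```

Request:
move_arm:
  moves:
    - [-1,0,0,0]
    - [-1,0,0,0]

```text
time_s: 4.25
position: [0.4756, 0.2916, 0.0771]
tool_rot: [[-0.996, -0.085, -0.002], [-0.085, 0.996, -0.0], [0.002, -0.0, -1.0]]
ft_force: [-3.3, 0.3, 0.3]
grip_width: 0.0
```

Request:
move_arm:
  moves:
    - [-1,0,0,0]
    - [-1,0,0,0]

```text
time_s: 4.45
position: [0.4757, 0.2916, 0.0768]
tool_rot: [[-0.996, -0.085, -0.004], [-0.085, 0.996, -0.001], [0.004, -0.0, -1.0]]
ft_force: [-6.5, -0.3, 1.6]
grip_width: -0.0001
```

Request:
move_arm:
  moves:
    - [0,0,-2,0]
    - [0,0,-4,0]
    - [0,0,-6,0]
    - [0,0,-6,0]

```text
time_s: 4.85
position: [0.4766, 0.2917, 0.0834]
tool_rot: [[-0.996, -0.085, -0.001], [-0.085, 0.996, -0.0], [0.001, -0.0, -1.0]]
ft_force: [-6.1, 0.1, 1.4]
grip_width: 0.0001
```

```bash
python3 look.py 5
```

```text
t 4.85 station xy z mm [-81.1  -0.4] 83.4 f st [-6.06  0.6 ] 1.4 yawerr [-1.  0.]
```

View pics/cs5.png

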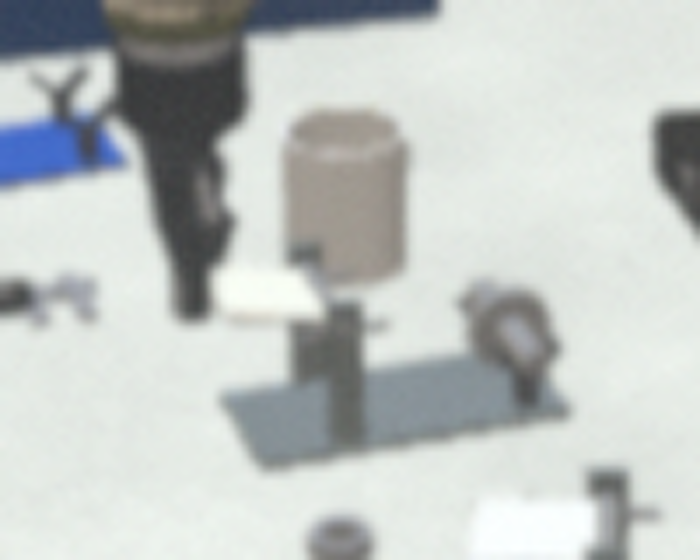

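The edge is rising with the finger. TCP x moved from −82 to −81, which fits θ≈0.18. Following the arc.

Request:
move_arm:
  moves:
    - [-0.5,0,-4,0]
    - [-1.5,0,-8,0]
    - [-2.5,0,-11.5,0]
    - [-5,0,-18,0]
    - [-8,0,-24,0]
    - [-8,0,-24,0]

```text
time_s: 5.5
position: [0.4862, 0.2926, 0.1087]
tool_rot: [[-0.996, -0.085, 0.003], [-0.085, 0.996, 0.001], [-0.003, 0.001, -1.0]]
ft_force: [-3.2, -1.0, 2.6]
grip_width: 0.0002
```

```bash
python3 look.py 6
```

```text
t 5.5 station xy z mm [-71.4  -0.3] 108.7 f st [-3.28 -0.72] 2.59 yawerr [-1.  0.]
```

View pics/cs6.png

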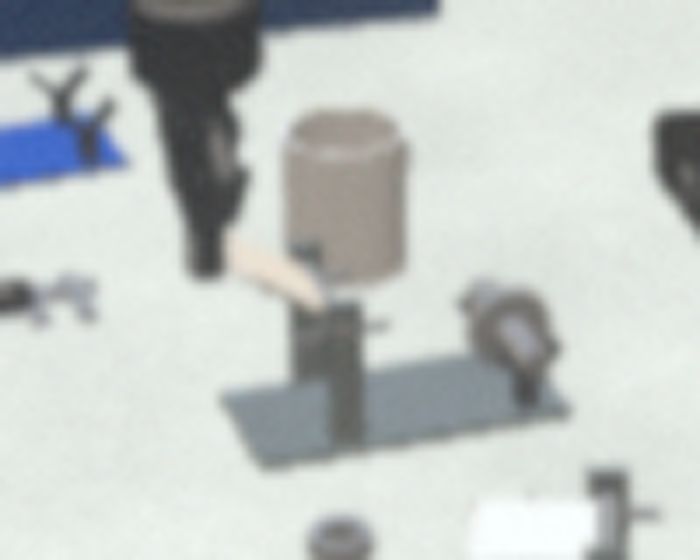

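θ≈0.55 and the edge rests against the finger. Continuing up to upright.

Request:
move_arm:
  moves:
    - [-4,0,-7,0]
    - [-10,0,-14,0]
    - [-18,0,-20,0]
    - [-27,0,-26,0]
    - [-36,0,-31,0]
    - [-44,0,-34,0]
    - [-50,0,-36,0]
    - [-50,0,-36,0]

```text
time_s: 6.35
position: [0.5359, 0.2966, 0.1434]
tool_rot: [[-0.996, -0.085, 0.001], [-0.085, 0.996, 0.0], [-0.001, 0.0, -1.0]]
ft_force: [-0.4, -0.6, -0.0]
grip_width: 0.0001
```

```bash
python3 look.py 7
```

```text
t 6.35 station xy z mm [-21.5  -0.5] 143.4 f st [-0.49 -0.6 ] -0.02 yawerr [-1.     0.001]
```

View pics/cs7.png

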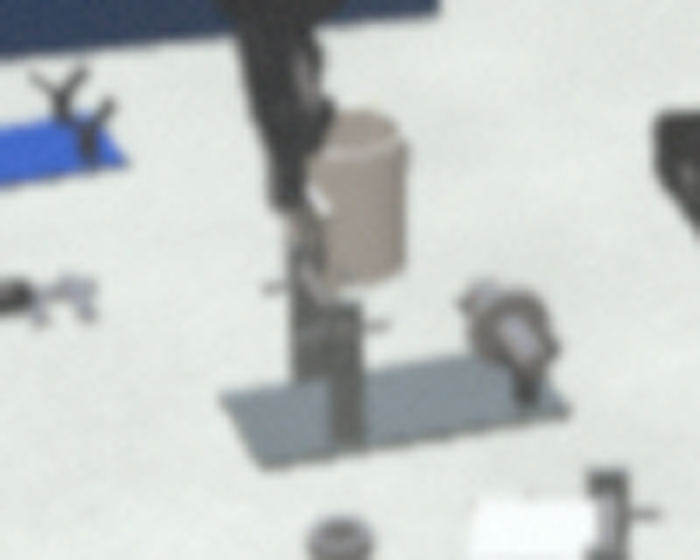

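Flag is almost upright and the force is near zero. Continuing over the top, following the arc down.

Request:
move_arm:
  moves:
    - [-8,0,-2,0]
    - [-16,0,-2.5,0]
    - [-24,0,-2,0]
    - [-32,0,0.5,0]
    - [-39,0,3.5,0]
    - [-46,0,8,0]
    - [-52,0,13,0]
    - [-58,0,19,0]
    - [-62,0,25,0]
    - [-62,0,25,0]

```text
time_s: 7.4
position: [0.5967, 0.3018, 0.1169]
tool_rot: [[-0.996, -0.085, -0.002], [-0.085, 0.996, -0.001], [0.002, -0.0, -1.0]]
ft_force: [0.2, 1.0, -1.0]
grip_width: 0.0004
```

```bash
python3 look.py 8
```

```text
t 7.4 station xy z mm [39.5 -0.6] 116.9 f st [0.25 1.  ] -0.97 yawerr [-1.  0.]
```

View pics/cs8.png

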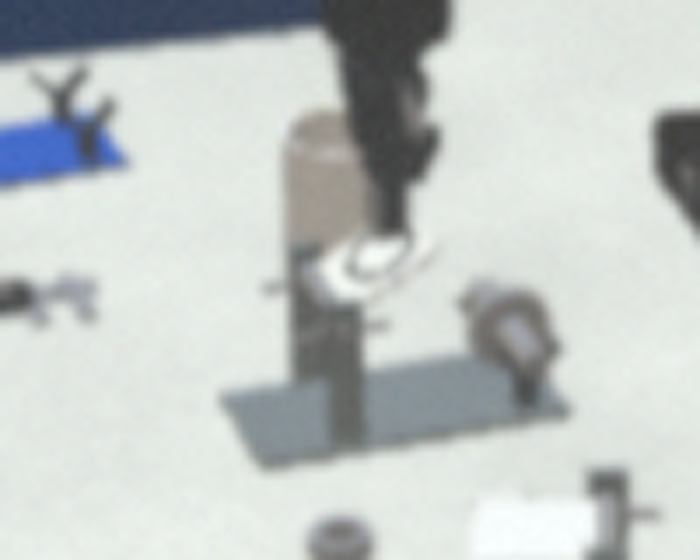

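Request:
move_arm:
  moves:
    - [-3.5,0,4,0]
    - [-6.5,0,9,0]
    - [-8.5,0,14,0]
    - [-10,0,19,0]
    - [-10.5,0,22,0]
    - [-11,0,25,0]
    - [-11,0,25,0]

```text
time_s: 8.15
position: [0.6075, 0.3028, 0.0928]
tool_rot: [[-0.996, -0.085, -0.001], [-0.085, 0.996, -0.0], [0.001, -0.0, -1.0]]
ft_force: [-0.1, -1.1, -0.1]
grip_width: -0.0001
```

Request:
move_arm:
  moves:
    - [0,0,1,0]
    - [0,0,2,0]
    - [0,0,2,0]

```text
time_s: 8.45
position: [0.6076, 0.3029, 0.0913]
tool_rot: [[-0.996, -0.085, -0.0], [-0.085, 0.996, 0.0], [0.0, 0.0, -1.0]]
ft_force: [0.7, -0.5, 0.1]
grip_width: -0.0001
```

```bash
python3 look.py 9
```

```text
t 8.45 station xy z mm [50.5 -0.4] 91.3 f st [ 0.62 -0.54] 0.11 yawerr [-1.  0.]
```

View pics/cs9.png

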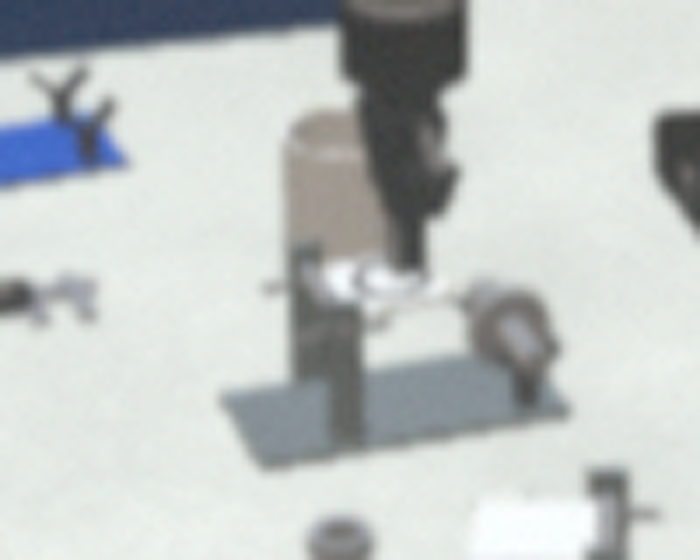

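Nearly level, with the force still near zero. I'll creep down 1 mm at a time until the stop is felt.

Request:
move_arm:
  moves:
    - [0,0,1,0]
    - [0,0,1,0]

```text
time_s: 8.7
position: [0.6077, 0.3029, 0.0903]
tool_rot: [[-0.996, -0.085, -0.0], [-0.085, 0.996, -0.0], [0.0, -0.0, -1.0]]
ft_force: [-0.5, 0.6, 0.5]
grip_width: 0.0
```

Request:
move_arm:
  moves:
    - [0,0,1,0]
    - [0,0,1,0]

```text
time_s: 8.9
position: [0.6077, 0.3029, 0.0892]
tool_rot: [[-0.996, -0.085, -0.0], [-0.085, 0.996, -0.0], [0.0, -0.0, -1.0]]
ft_force: [0.1, -0.4, 0.4]
grip_width: 0.0
```

Request:
move_arm:
  moves:
    - [0,0,1,0]
    - [0,0,1,0]

```text
time_s: 9.1
position: [0.6076, 0.3029, 0.0882]
tool_rot: [[-0.996, -0.085, -0.0], [-0.085, 0.996, -0.0], [0.0, -0.0, -1.0]]
ft_force: [-1.0, -0.3, -0.7]
grip_width: 0.0002
```

Request:
move_arm:
  moves:
    - [0,0,1,0]
    - [0,0,1,0]

```text
time_s: 9.3
position: [0.6077, 0.3029, 0.0876]
tool_rot: [[-0.996, -0.085, 0.0], [-0.085, 0.996, 0.0], [-0.0, 0.0, -1.0]]
ft_force: [-0.4, 0.4, 3.0]
grip_width: -0.0001
```

Request:
move_arm:
  moves:
    - [0,0,1,0]
    - [0,0,1,0]

```text
time_s: 9.5
position: [0.6078, 0.3029, 0.0874]
tool_rot: [[-0.996, -0.085, 0.001], [-0.085, 0.996, 0.0], [-0.001, 0.0, -1.0]]
ft_force: [-2.2, -2.8, 8.5]
grip_width: 0.0002
```

The stop is felt at tip z = 87.4 mm, against 87.5 expected. Retracting straight up, then back.

Request:
move_arm:
  moves:
    - [0,0,-5,0]
    - [0,0,-25,0]
    - [0,0,-60,0]
    - [0,0,-100,0]
    - [20,0,-140,0]
    - [60,0,-170,0]
    - [100,0,-170,0]
    - [100,0,-170,0]
    - [100,0,-170,0]

```text
time_s: 10.4
position: [0.5077, 0.2945, 0.2568]
tool_rot: [[-0.996, -0.086, 0.001], [-0.086, 0.996, 0.0], [-0.001, 0.0, -1.0]]
ft_force: [0.3, 0.0, 0.4]
grip_width: 0.0002
```

```bash
python3 - <<'E'
from st import *
o=stat()
for n in ['side','top','wrist']:
    im=env.get_image(n); cv2.imwrite(f'pics/{n}F.png',im[:,:,::-1])
a=cv2.imread('pics/sideF.png')[130:300,200:345]; b=cv2.imread('pics/topF.png')[120:220,130:380]
cv2.imwrite('pics/csF.png',cv2.resize(cv2.convertScaleAbs(a,alpha=1.6),None,fx=3.5,fy=3.5,interpolation=cv2.INTER_CUBIC))
cv2.imwrite('pics/ctF.png',cv2.resize(cv2.convertScaleAbs(b,alpha=1.6),None,fx=3.2,fy=3.2,interpolation=cv2.INTER_CUBIC))
# residual of edge: predicted pixels at pi, pi-0.1
for th in (np.pi,np.pi-.1): print([proj('side',T(p,flagpt(th,70,y,0)))[0].round(1) for y in (32,-32)])
E
```

```text
t 10.4 station xy z mm [-49.8  -0.3] 256.8 f st [ 0.27 -0.  ] 0.38 yawerr [-1. -0.]
[array([259.8, 161.1]), array([264.8, 167.6])]
[array([259.7, 159.6]), array([264.7, 166.1])]
```

View pics/csF.png

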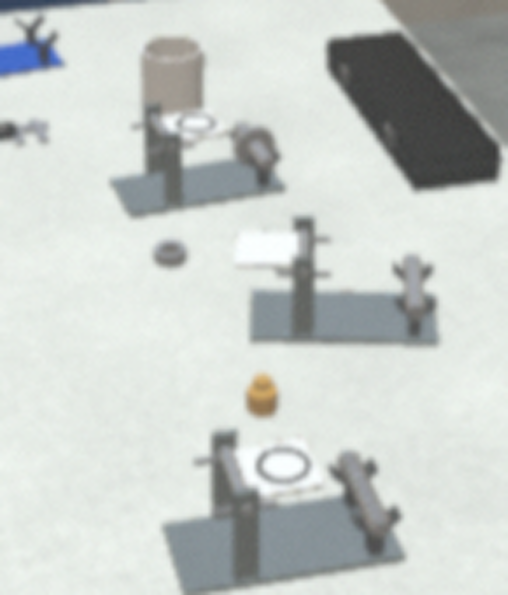

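View pics/ctF.png

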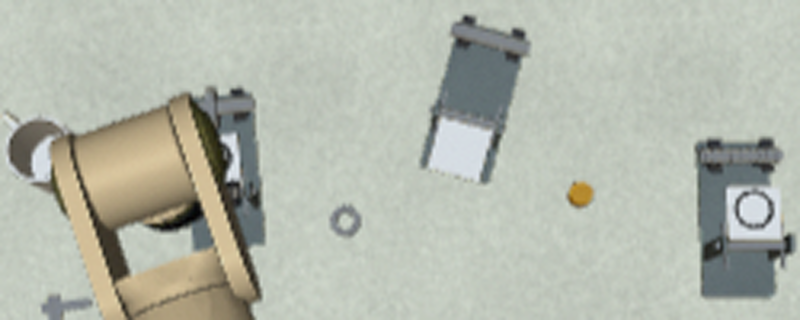

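View pics/wristF.png

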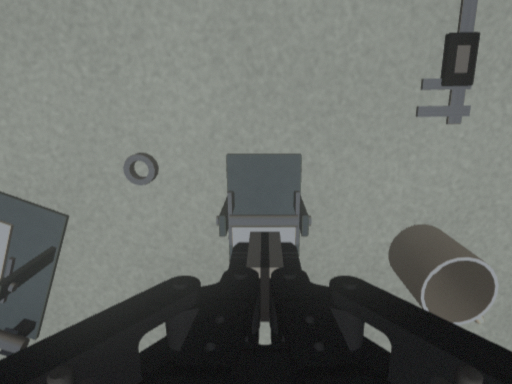

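```bash
python3 - <<'E'
from rig import env
print(env.observe()['time_s'], env.close_job())
E
```

```text
the job is handed in; nothing more can be done
10.55 None
```

The flag in front of the flanged spindle now lies flat on the far side with its ringed face up. I handed the job in at about 10.6 s, with the arm clear.

- **Picking the stand:** I took the left grey stand as station_a because its bar has a disc at mid-length. I left the smooth-bar stand, the ribbed-bar stand and the blue look-alike alone.
- **Turning it over:** I used the shut fingertips. A push of about 6.5 N on the free edge lifted it by friction. I then followed the arc over the top with little force and eased it down onto the far stop.
- **Force:** The highest reading at the end of a move was about 9 N, at the stop. I only read the force at the end of each move, so short peaks in between were not seen.
- **Last checks:**
  - The stop was felt with the fingertip at 87.4 mm, against 87.5 mm expected for a level flag.
  - The side view shows the ring up.
  - The other two flags, the samples and the small items look as they did before.
- **Limits of the checks:** The arm partly hid station_a in the last top view. The gripper hid most of its flag in the wrist view. "Flat" therefore rests on the side view and the stop height. No check disagreed.

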